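Knock the clamp plunger home and lock it

TASK

Take the mallet by its handle and knock the red-capped sprung plunger of the blue clamp base fully down with the mallet's head, which slides the gate off the lock hole. Stand the mallet back on its black mat, and put the yellow-headed pin from the rack fully into the uncovered lock hole so that the plunger cannot spring back. Do not press the cap with the fingers, and leave the blue pins and the other parts alone.

Things in the scene. Friction and masses are not known exactly. Their poses are not given: they have to be found in the camera images.
- clamp_base: Blue fixed block 100 (x) x 160 (y) x 60 mm high; origin: centre of underside. On top: plunger with red cap at y = +45 mm; lock hole at y = -45, at first under a sliding aluminium gate (46 x 34 mm, 6 high) between guide strips 7 mm high at x = +-30. Driving the plunger slides the gate to +y, 1.7 mm per mm; the hole is clear only with the plunger within 3 mm of home.
- cap: Red round cap of the plunger, 36 mm diameter, 12 mm thick, on a steel stem with a spring round it. Origin: centre of its top face, z up. Its top is 98 mm above the table with the joint at 0 and 78 mm when home (cap seated on its dark 38 mm collar, which is 6 mm high).
- plunger (a joint): Travel of the sprung plunger in m: 0 fully up, 0.020 fully home; it starts between 0 and 0.004. It takes 5 to 8 N to move and stays where it is driven (friction holds it against its spring).
- lock_hole (a point): Centre of the mouth of the lock hole, on the top face of the clamp base (60 mm above the table), z up, axes as the clamp base; hole 18 mm diameter, 55 mm deep, 2 mm chamfer.
- mallet: Mallet (0.36 kg) standing on one striking face, handle level. Head: upright cylinder 50 mm diameter, 80 high, black with orange faces. Origin: centre of the lower face, z up. Handle: pale wood bar 24 mm wide (y), 28 high, from the head along -x to x = -130 mm, centre line 40 mm above the origin. Centre of mass about 6 mm from the head's axis, handle side.
- mat: Black rubber mat, fixed, 200 (x) x 120 (y) x 3 mm. Origin: centre of its underside. The mallet stands on it at the start.
- rack: Grey pin rack, fixed, 190 (x) x 64 (y) x 60 mm high, with three 19 mm holes at x = -60, 0, +60 mm. Origin: centre of its underside.
- lock_pin: Lock pin with YELLOW head, 0.12 kg: shank 16 mm diameter, 50 long, 4 mm tapered tip; dark collar 24 mm diameter, 8 thick; square head 26 x 26 mm, 40 high (58 to 98 mm above the tip). Origin: tip of the shank, z up towards the head. Hangs by its collar in one of the rack's holes, tip 10 mm above the table.
- short_pin_a: Pin with BLUE head, as the lock pin but with a shank only 30 mm long: the wrong one. Origin: its tip. In another rack hole.
- short_pin_b: A second BLUE pin with a 30 mm shank, wrong too. Origin: its tip. In another rack hole.
- castor: Bystander: castor lying on its plate (90 x 75 mm), black wheel, 92 mm high. Origin: centre of its underside.
- spring: Bystander: upright steel compression spring, 58 mm diameter, 80 mm high. Origin: centre of its underside.
- carton: Bystander: white and red carton 60 x 110 x 45 mm. Origin: centre of its underside.
- nylon_bush: Bystander: white nylon bush, 56 mm diameter, 32 mm high. Origin: centre of its underside.
- clamp_arm: Bystander: bent steel clamp arm, about 150 mm long, 18 mm high. Origin: near its middle, on the underside.
- wrench: Bystander: wrench 180 mm long, lying flat. Origin: near its middle.

How it is judged:
On the way, in this order (a step that is already met when the one before it is completed fails the run):
1. the plunger is struck: the lower face of the mallet's head, centred on the cap within 20 mm, drives it down at 40 mm/s or faster (a slow push does not count) (contact force between mallet and cap above 1 N and distance between mallet and cap below 0.022 m and velocity of joint plunger above 0.04 m/s).
2. the plunger is home within 3 mm (joint over 17 mm; one blow or several) and the mallet stands released on the mat again, upright within 0.1 rad (value of joint plunger above 0.017 m and contact force between the fingers and mallet below 0.1 N and x of mallet in the frame of mat between -0.1 and 0.1 m and y of mallet in the frame of mat between -0.06 and 0.06 m and z of mallet in the frame of mat between 0 and 0.008 m and angle between mallet's own z axis and vertical below 0.1 rad), for 0.2 s.
At the end, for the whole second after the job is handed in: Plunger still down (home within 3 mm); yellow pin in the lock hole, tip over 46 mm deep (50 is home), within 4 mm of its axis, upright within 0.1 rad; mallet standing on the same face as at first, upright within 0.1 rad, face centre on the black mat; both released and at rest (value of joint plunger above 0.017 m and z of lock_pin in the frame of lock_hole below -0.046 m and horizontal distance between lock_pin and lock_hole below 0.004 m and angle between each of lock_pin, mallet's own z axis and vertical below 0.1 rad and x of mallet in the frame of mat between -0.1 and 0.1 m and y of mallet in the frame of mat between -0.06 and 0.06 m and z of mallet in the frame of mat between 0 and 0.008 m and linear speed of each of mallet, lock_pin below 0.02 m/s); the robot touches nothing.
It fails at once if the fingers press the red cap (over 2 N) (contact force between the fingers and cap above 2 N).
It fails at once if a blue-headed pin is moved by more than 30 mm (distance of any of short_pin_a, short_pin_b from where it was at the start of the episode above 0.03 m).
It fails at once if a bystander (castor, spring, carton, nylon bush, clamp arm, wrench) is moved by more than 30 mm (distance of any of castor, spring, carton, nylon_bush, clamp_arm, wrench from where it was at the start of the episode above 0.03 m).
It also fails if it takes over 58 s, if anything falls off the work surface, if the arm or the gripper's body presses on something with over 40 N, if the wrist force passes 120 N, or if a joint passes its speed limit or range.

ROBOT

A 7-joint arm with a two-finger parallel gripper is mounted at the origin on the work surface. World frame = base frame: x ahead of the robot, y to its left, z up, the work surface at z = 0. Lengths are in m, angles in rad, forces in N, time in s.
With the tool pointing down it reaches from about 0.425 to 0.875 m from the base axis. Payload 4.7 kg.
Tool frame: the origin (TCP) lies between the finger pads; the fingertips stand 25 mm ahead of it and the grasp point (between the pads) lies 6 mm ahead of it; z points along the fingers, y is the line along which they close (so a half turn about z gives the same grasp; the last joint's range is limited). The gripper opens to 85 mm and grips with 20 to 120 N. Pads are 22 mm wide; open, the fingers measure 114 mm over their backs; the gripper's body (76 mm by 85 mm) begins 54 mm behind the grasp point. The pads swing forward as they close: fully open they stand 13 mm farther back than shut.
Start: joints at [-1.232, 0.321, -0.07, 1.45, 0.023, 1.371, -0.057], TCP at [0.207, 0.616, 0.256] pointing down, gripper open.
Joint ranges: [-2.86, 2.86], [-0.3, 2.09], [-1.38, 1.24], [0.06, 2.45], [-1.56, 4.7], [0.09, 2.05], [-2.69, 2.69]. Speed limits (rad/s): [2.57, 2.57, 3.14, 3.14, 3.14, 3.14, 3.14].

INTERFACE

Orientations are given as a unit quaternion [w, x, y, z].
In Python, from workcell import env gives the robot as it stands.
- The arm moves only by the tool arm_command, never from a script. Its argument "rows" is text: rows parted by semicolons, each of 6 numbers parted by spaces: the shift along the tool's x, y, z in m, then the turn, a rotation vector about the tool's x, y, z in rad. A call has exactly 10 rows; each row shifts and turns the commanded pose from where the row before left it, along the tool's axes as they then stand; what a row does not reach is not made up. A row lasts 1/8 s, in which the tool goes at most 62.5 mm and 10.7 degrees, less where a joint would pass 70% of its speed; a pose out of reach is approached as far as the arm can. A call is refused whole if a number of a shift passes 0.0625 or a number of a turn 0.188, either way. A call with a gripper value outside its range is refused whole. "gripper" is the finger opening in m, from 0 to 0.0854, set as the call begins (left out, the last holds). The fingers move at their own pace and stop on an object; "newtons" is the grip in N (left out, the last holds). Time passes only in rows, so rows that do not move let the fingers close, or fill a call up. It gives the time, the measured TCP pose, the force, the opening and the grip force at its end, in the units of the state.
- env.sense(): the state, without advancing time (a new reading comes with each control period).
- env.get_image(name): name is "side" or "top"; returns a dict with "img" (420x560x3 uint8, blue, green, red), "K" (3x3 intrinsics, pixels), "R" (3x3) and "t" (3): a world point X has camera coordinates R X + t. Camera axes: x right, y down, z forward; pixel columns grow to the right and rows downward; lengths in m; the calibration is good to about 2 mm. A picture is of the moment at which its call begins. There is no depth.
- env.hand_in(): hands the job in; it is judged then, once.
The state is a dict: "t": time; "joint_pos": joint angles; "dq": joint speeds; "tau": joint torques, N m; "position": TCP position; "eef_rot": TCP orientation; "ft_force": force on the tool from outside, world axes, zero at the start; "moment": the same for the moment, N m; "gripper_width": finger opening in m; "finger_force": force on a finger pad.
Only numpy, scipy, OpenCV 4.12 (cv2) and the standard library are available. Lean on these libraries where they do the work, as an engineer would, in place of code of your own. Each camera call takes 0.05 s, during which the arm holds its last target. There are 200 camera calls.

## Working session

There is one attempt and no reset: what is moved stays moved. The work goes in short steps, Python scripts to look and compute and a tool call to move; the robot and the scene stay as the last step left them, time stands still between calls to the robot, and variables do not carry over. Pictures are saved under pics/ and viewed, at most 10 in all, crops included, and the job is handed in when it is done.

Besides the shell and the picture viewer there is one more tool, called after ">>>" as name(argument=value, ...), one argument or row to a line, values as JSON. arm_command: Moves the arm, as the interface text tells. Its arguments: {"type":"object","properties":{"rows":{"type":"string"},"gripper":{"type":"number"},"newtons":{"type":"number"}},"required":["rows"]}

```bash
mkdir -p pics; ls; python3 - <<'E'
from workcell import env
import cv2,pickle,numpy as np
d={n:env.get_image(n) for n in("top","side")}
pickle.dump(d,open("im0.pkl","wb"))
for n in d: cv2.imwrite(f"pics/{n}0.png",d[n]["img"]); print(n,d[n]["K"].round(1).tolist(),d[n]["R"].round(3).tolist(),d[n]["t"].round(3).tolist())
s=env.sense(); print({k:np.round(v,3).tolist() for k,v in s.items()})
E
```

```text
pics
top [[421.5, 0.0, 283.6], [0.0, 421.5, 204.0], [0.0, 0.0, 1.0]] [[0.1, -0.995, 0.005], [-0.974, -0.099, -0.203], [0.202, 0.016, -0.979]] [-0.024, 0.594, 1.029]
side [[402.1, 0.0, 277.7], [0.0, 402.1, 209.7], [0.0, 0.0, 1.0]] [[0.83, -0.558, 0.003], [-0.38, -0.57, -0.728], [0.408, 0.603, -0.686]] [-0.472, 0.287, 0.667]
{'t': 0.1, 'joint_pos': [-1.232, 0.322, -0.07, 1.452, 0.023, 1.371, -0.057], 'dq': [0.0, -0.002, -0.0, -0.002, -0.0, 0.003, 0.0], 'tau': [-0.0, -49.487, -0.384, -31.521, 0.013, 0.007, -0.0], 'position': [0.207, 0.616, 0.255], 'eef_rot': [-0.0, 0.162, 0.987, -0.001], 'ft_force': [-0.348, -0.16, 0.416], 'moment': [0.001, 0.013, -0.007], 'finger_force': 0.0, 'gripper_width': 0.085}
```

View pics/top0.png

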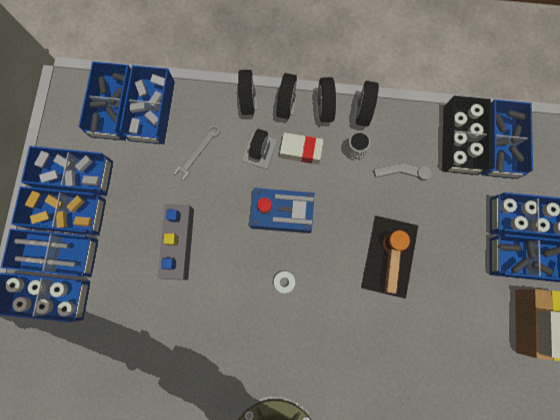

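View pics/side0.png

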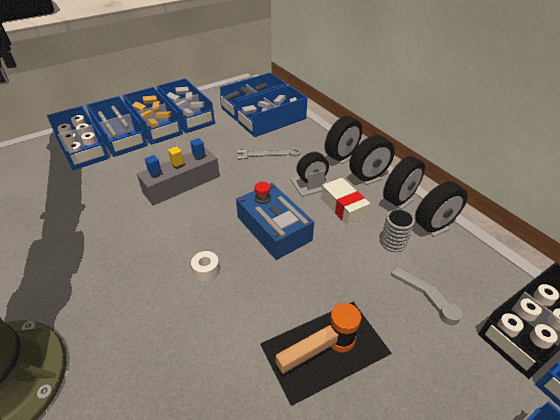

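The top view shows the cap at about (264,205), the gate at (299,210), the mallet head at (400,240) with its handle towards (393,290), and the yellow pin at (169,239). The side view agrees. Next I'll measure with masks.

```bash
cat >h.py <<'E'
import cv2,numpy as np
def proj(d,X):
    p=d["K"]@(d["R"]@np.array(X,float)+d["t"]); return p[:2]/p[2]
def ray(d,uv,z):
    w=d["R"].T@np.linalg.inv(d["K"])@np.array([uv[0],uv[1],1.]); c=-d["R"].T@d["t"]
    return c+w*(z-c[2])/w[2]
def tri(ds,uvs):
    A=[];b=[]
    for d,uv in zip(ds,uvs):
        w=d["R"].T@np.linalg.inv(d["K"])@np.array([uv[0],uv[1],1.]);w/=np.linalg.norm(w)
        P=np.eye(3)-np.outer(w,w);A.append(P);b.append(P@(-d["R"].T@d["t"]))
    return np.linalg.lstsq(np.vstack(A),np.hstack(b),rcond=None)[0]
HSV={"red":((172,150,60),(180,255,255),(0,150,60),(5,255,255)),"orange":((7,180,130),(14,255,255)),"yellow":((22,150,80),(32,255,255)),
"blue":((100,140,40),(125,255,255)),"wood":((8,60,120),(20,160,255)),"black":((0,0,0),(180,255,38))}
def mask(img,c):
    h=cv2.cvtColor(img,cv2.COLOR_BGR2HSV);r=HSV[c];m=cv2.inRange(h,r[0],r[1])
    if len(r)>2:m|=cv2.inRange(h,r[2],r[3])
    return m
def blobs(img,c,amin,roi=None):
    m=mask(img,c)
    if roi: k=np.zeros_like(m);x0,y0,x1,y1=roi;k[y0:y1,x0:x1]=255;m&=k
    cs,_=cv2.findContours(m,cv2.RETR_EXTERNAL,cv2.CHAIN_APPROX_NONE)
    return [c for c in cs if cv2.contourArea(c)>amin]
E
python3 - <<'E'
import pickle;from h import *
d=pickle.load(open("im0.pkl","rb"));R={"top":dict(red=(245,190,285,225),orange=(380,220,420,260),yellow=(155,225,185,250),blue=(240,180,320,240),wood=(370,235,415,300),black=(355,210,425,300)),
"side":dict(red=(245,175,280,200),orange=(320,295,370,355),yellow=(160,140,190,170),wood=(265,310,345,380))}
for n in R:
  for c,roi in R[n].items():
    for b in blobs(d[n]["img"],c,15,roi):
      print(n,c,cv2.contourArea(b),np.round(cv2.minAreaRect(b)[0],1),np.round(cv2.boxPoints(cv2.minAreaRect(b)),1).tolist())
T=d["top"]
for b in blobs(T["img"],"blue",1000,R["top"]["blue"]):
  print("blue corners",[ray(T,p,.06)[:2].round(4).tolist() for p in cv2.boxPoints(cv2.minAreaRect(b))])
b=blobs(T["img"],"black",500,R["top"]["black"])
for c in b: print("mat",[ray(T,p,.003)[:2].round(4).tolist() for p in cv2.boxPoints(cv2.minAreaRect(c))])
a=np.hstack([cv2.resize(T["img"][185:300,235:425],None,fx=3,fy=3,interpolation=2),cv2.resize(T["img"][200:285,155:195],(160,345),interpolation=2)])
cv2.imwrite("pics/c1.png",a)
E
```

```text
top red 136.0 [264.5 204.5] [[258.0, 198.0], [271.0, 198.0], [271.0, 211.0], [258.0, 211.0]]
top orange 128.5 [400.4 238.8] [[387.79998779296875, 239.39999389648438], [397.1000061035156, 226.60000610351562], [413.0, 238.10000610351562], [403.70001220703125, 250.89999389648438]]
top yellow 113.0 [170.5 239. ] [[164.0, 234.0], [177.0, 234.0], [177.0, 244.0], [164.0, 244.0]]
top blue 79.0 [309. 210.] [[306.0, 202.0], [312.0, 202.0], [312.0, 218.0], [306.0, 218.0]]
top blue 1142.5 [281.8 209.7] [[249.60000610351562, 226.39999389648438], [252.8000030517578, 188.0], [313.8999938964844, 193.0], [310.79998779296875, 231.3000030517578]]
top wood 344.5 [393.4 271. ] [[386.3999938964844, 292.20001220703125], [391.20001220703125, 248.89999389648438], [400.29998779296875, 249.89999389648438], [395.5, 293.20001220703125]]
top black 162.5 [382.2 270.6] [[375.8999938964844, 290.6000061035156], [380.79998779296875, 249.60000610351562], [388.3999938964844, 250.5], [383.6000061035156, 291.5]]
top black 18.5 [387.3 242.7] [[384.5, 237.5], [388.0, 236.8000030517578], [390.20001220703125, 248.0], [386.700
[... 367 characters left out ...]
 [354.0, 340.0], [356.1000061035156, 347.79998779296875], [334.5, 353.5]]
side orange 644.5 [346.7 317.3] [[327.8999938964844, 308.6000061035156], [353.70001220703125, 297.8999938964844], [365.3999938964844, 326.0], [339.6000061035156, 336.70001220703125]]
side yellow 173.0 [175.8 155.8] [[167.8000030517578, 148.39999389648438], [178.89999389648438, 145.39999389648438], [183.8000030517578, 163.1999969482422], [172.6999969482422, 166.3000030517578]]
side wood 1146.5 [306.2 347.9] [[272.1000061035156, 356.0], [330.79998779296875, 323.0], [340.29998779296875, 339.79998779296875], [281.5, 372.79998779296875]]
blue corners [[0.5262, 0.1163], [0.6274, 0.1201], [0.6303, -0.0399], [0.5292, -0.0406]]
```

View pics/c1.png

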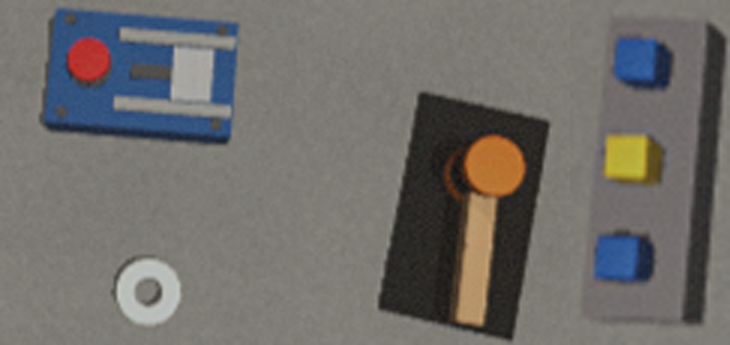

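The crop shows the cap, the gate with its dark slot, the mallet with the handle's lit top and darker left side, and the pins' lit tops. I'll separate the lit top faces to sharpen the measurements.

```bash
python3 - <<'E'
import pickle;from h import *
d=pickle.load(open("im0.pkl","rb"));T=d["top"];S=d["side"];g=cv2.cvtColor(T["img"],cv2.COLOR_BGR2HSV)
print("handle row 270",g[270,385:404].tolist());print("head row 240",g[240,388:412].tolist());print("yellow",g[239,160:180].tolist());print("col",g[228:250,168].tolist())
print("mat row 260", g[260,355:425,2].tolist())
print("clamp col 258",g[183:238,300].tolist())
E
```

```text
handle row 270 [[30, 25, 31], [10, 59, 39], [14, 101, 73], [14, 105, 78], [16, 119, 135], [17, 113, 181], [17, 105, 185], [17, 106, 183], [16, 105, 184], [17, 108, 184], [16, 107, 183], [17, 109, 182], [16, 107, 189], [16, 112, 146], [16, 100, 69], [20, 19, 40], [10, 35, 44], [45, 11, 45], [8, 49, 42]]
head row 240 [[178, 89, 40], [10, 180, 82], [12, 190, 160], [15, 185, 187], [15, 186, 186], [15, 186, 184], [14, 184, 184], [15, 183, 184], [14, 186, 184], [15, 190, 184], [15, 183, 185], [14, 190, 184], [14, 184, 184], [14, 191, 184], [15, 187, 183], [15, 186, 186], [14, 184, 186], [14, 188, 183], [14, 195, 183], [14, 190, 185], [15, 193, 188], [14, 196, 163], [10, 126, 79], [45, 13, 40]]
yellow [[30, 19, 124], [0, 9, 115], [143, 9, 110], [20, 61, 122], [26, 176, 184], [27, 181, 187], [27, 181, 186], [27, 180, 184], [27, 180, 184], [28, 176, 183], [27, 173, 183], [28, 175, 185], [28, 168, 188], [25, 188, 186], [22, 176, 110], [21, 144, 94], [23, 168, 94], [22, 147, 85], [165, 11, 93], [0, 11, 117]]
col [[162, 11, 112], [8, 9, 113], [5, 13, 116], [165, 9, 112], [150, 7, 112], [22, 113,
[... 731 characters left out ...]
], [109, 138, 124], [108, 160, 123], [107, 158, 124], [107, 136, 126], [108, 20, 130], [25, 20, 150], [33, 16, 146], [21, 13, 134], [107, 15, 121], [103, 12, 144], [24, 8, 168], [24, 8, 164], [24, 8, 167], [15, 6, 164], [23, 6, 164], [23, 6, 164], [24, 8, 164], [12, 8, 165], [30, 8, 164], [15, 6, 165], [24, 8, 164], [30, 5, 165], [30, 6, 164], [23, 6, 165], [23, 6, 167], [30, 8, 167], [135, 4, 142], [72, 10, 129], [24, 9, 148], [27, 15, 149], [24, 18, 143], [105, 22, 117], [109, 136, 120], [108, 148, 129], [107, 146, 131], [106, 149, 130], [106, 152, 131], [108, 148, 107], [113, 108, 71], [108, 96, 61], [105, 18, 86], [18, 11, 117], [20, 18, 128], [27, 18, 128], [23, 16, 129], [23, 19, 124]]
```

```bash
cat > meas.py <<'E'
from h import *
def lit(img,lo,hi,roi):
    h=cv2.cvtColor(img,cv2.COLOR_BGR2HSV);m=cv2.inRange(h,lo,hi);k=np.zeros_like(m);x0,y0,x1,y1=roi;k[y0:y1,x0:x1]=255;m&=k
    c,_=cv2.findContours(m,cv2.RETR_EXTERNAL,cv2.CHAIN_APPROX_NONE);return m,max(c,key=cv2.contourArea)
def cen(m):
    y,x=np.nonzero(m);return np.array([x.mean(),y.mean()])
def rect(T,c,z):
    "metric min-area rect of contour on plane z, mm"
    P=np.array([ray(T,p[0],z)[:2]*1000 for p in c],np.float32);(cx,cy),wh,a=cv2.minAreaRect(P)
    return np.round([cx,cy,*wh,a],1)
E
python3 - <<'E'
import pickle;from meas import *
d=pickle.load(open("im0.pkl","rb"));T=d["top"];S=d["side"];I=T["img"]
m,c=lit(I,(12,150,140),(18,255,255),(380,220,420,260));print("head top",ray(T,cen(m),.083).round(4),rect(T,c,.083),cen(m))
m,c=lit(I,(12,70,140),(20,140,255),(370,250,415,300));print("handle",rect(T,c,.057),cen(m))
m,c=lit(I,(24,140,140),(32,255,255),(155,225,185,250));print("yellow",rect(T,c,.108),ray(T,cen(m),.108).round(4))
m,c=lit(I,(100,100,95),(120,255,255),(240,180,320,240));print("clamp",rect(T,c,.06))
h=cv2.cvtColor(I,cv2.COLOR_BGR2HSV);print(h[204,255:275].tolist());
m=mask(I,"red");m[:,:245]=0;m[:,285:]=0;m[:190]=0;m[220:]=0;m&=(h[...,2]>120).astype(np.uint8)*255
print("cap",ray(T,cen(m),.096).round(4),cen(m))
m,c=lit(I,(0,0,0),(180,255,58),(355,210,425,300));hl=cv2.convexHull(c);print("mat",rect(T,hl,.003))
m,c=lit(S["img"],(0,0,0),(180,255,58),(255,295,395,405));print("matS",rect(S,cv2.convexHull(c),.003))
# side view checks
m,c=lit(S["img"],(5,150,140),(18,255,255),(320,295,370,340));print("side head top",ray(S,cen(m),.083).round(4),cv2.fitEllipse(c))
m,c=lit(S["img"],(24,140,150),(32,255,255),(160,140,190,170));print("side yel",cen(m),rect(S,c,.108))
g=cv2.cvtColor(S["img"],cv2.COLOR_BGR2HSV);m=mask(S["img"],"red")[176:200,245:280];m&=(g[176:200,245:280,2]>120).astype(np.uint8)*255
print("cap side",ray(S,cen(m)+[245,176],.096).round(4))
m,c=lit(S["img"],(100,100,95),(120,255,255),(230,175,320,260));print("clampS",rect(S,c,.06))
# gate
m,c=lit(I,(0,0,158),(180,15,255),(288,195,312,222));print("gate",rect(T,c,.066))
E
```

```text
head top [ 0.5268 -0.2612  0.083 ] [ 527.3 -261.8   46.4   47.3   49.2] [399.53311258 239.8807947 ]
handle [ 451.2 -256.5   22.1  107.3   86.5] [393.40425532 271.13297872]
yellow [469.8 304.4  23.1  21.8   8.8] [0.4701 0.3043 0.108 ]
clamp [580.3  39.4  99.9 158.4   1.1]
[[106, 161, 127], [107, 161, 127], [169, 129, 101], [1, 194, 184], [1, 197, 185], [1, 194, 180], [1, 191, 180], [1, 190, 180], [1, 193, 181], [2, 195, 182], [1, 194, 181], [1, 182, 184], [1, 188, 182], [1, 183, 184], [1, 186, 186], [2, 194, 192], [175, 156, 134], [112, 125, 126], [106, 159, 130], [106, 159, 127]]
cap [0.5795 0.0833 0.096 ] [264.21290323 204.50967742]
mat [ 493.4 -258.5  117.8  197.    82.4]
matS [ 495.6 -259.2  119.1  198.1   82.4]
side head top [ 0.5269 -0.2641  0.083 ] ((345.70855712890625, 316.9945068359375), (27.25775146484375, 30.127479553222656), 147.80325317382812)
side yel [174.44117647 149.88235294] [472.6 303.2  18.8  20.3  34.4]
cap side [0.5801 0.0799 0.096 ]
clampS [582.9  38.5  99.8 159.6   1. ]
gate [581.9  -4.   42.8  32.    0.8]
```

>>> arm_command(
  rows="0 0 0 0 0 -0.13;0 0 0 0 0 -0.128;-0.0355 -0.0372 0 0 0 0;-0.0355 -0.0372 0 0 0 0;-0.0355 -0.0372 0 0 0 0;-0.0355 -0.0372 0 0 0 0;-0.0355 -0.0372 0 0 0 0;-0.0355 -0.0372 0 0 0 0;-0.0355 -0.0372 0 0 0 0;-0.0355 -0.0372 0 0 0 0",
  gripper=0.07,
  newtons=110,
)

```text
t: 1.35
position: [0.4716, 0.2986, 0.256]
eef_rot: [-0.0, 0.033, 0.999, -0.0]
ft_force: [0.6, 0.5, -0.3]
gripper_width: 0.0701
finger_force: 0.0
```

>>> arm_command(
  rows="-0.0045 -0.0556 0.01 0 0 0;-0.0045 -0.0556 0.01 0 0 0;-0.0045 -0.0556 0.01 0 0 0;-0.0045 -0.0556 0.01 0 0 0;-0.0045 -0.0556 0.01 0 0 0;-0.0045 -0.0556 0.01 0 0 0;-0.0045 -0.0556 0.01 0 0 0;-0.0045 -0.0556 0.01 0 0 0;-0.0045 -0.0556 0.01 0 0 0;-0.0045 -0.0556 0.01 0 0 0",
)

```text
t: 2.6
position: [0.4785, -0.259, 0.1559]
eef_rot: [0.0, 0.033, 0.999, 0.0]
ft_force: [1.5, -0.5, -0.7]
gripper_width: 0.0702
finger_force: 0.0
```

>>> arm_command(
  rows="0 0 0.02 0 0 0;0 0 0.02 0 0 0;0 0 0.02 0 0 0;0 0 0.02 0 0 0;0 0 0.015 0 0 0;0 0 0.011 0 0 0;0 0 0 0 0 0;0 0 0 0 0 0;0 0 0 0 0 0;0 0 0 0 0 0",
)

```text
t: 3.85
position: [0.4791, -0.2577, 0.0508]
eef_rot: [0.0, 0.033, 0.999, -0.0]
ft_force: [0.2, 0.1, 0.4]
gripper_width: 0.0701
finger_force: 0.0
```

>>> arm_command(
  rows="0 0 0 0 0 0;0 0 0 0 0 0;0 0 0 0 0 0;0 0 0 0 0 0;0 0 0 0 0 0;0 0 0 0 0 0;0 0 0 0 0 0;0 0 0 0 0 0;0 0 0 0 0 0;0 0 0 0 0 0",
  gripper=0.01,
  newtons=110,
)

```text
t: 5.1
position: [0.4788, -0.2575, 0.0506]
eef_rot: [0.0, 0.033, 0.999, 0.0]
ft_force: [-1.5, 1.2, 6.2]
gripper_width: 0.0226
finger_force: 107.6
```

>>> arm_command(
  rows="0 0 -0.02 0 0 0;0 0 -0.04 0 0 0;0 0 -0.04 0 0 0;0 0 -0.035 0 0 0;-0.0035 0.04 0 0 0 0;-0.0055 0.064 0 0 0 0;-0.0055 0.064 0 0 0 0;-0.0055 0.064 0 0 0 0;-0.0055 0.064 0 0 0 0;-0.0045 0.052 0 0 0 0",
)

```text
out of range: a shift must lie within [-0.0625, 0.0625]
```

>>> arm_command(
  rows="0 0 -0.02 0 0 0;0 0 -0.04 0 0 0;0 0 -0.04 0 0 0;0 0 -0.035 0 0 0;-0.0035 0.038 0 0 0 0;-0.005 0.06 0 0 0 0;-0.005 0.06 0 0 0 0;-0.005 0.06 0 0 0 0;-0.005 0.06 0 0 0 0;-0.0035 0.04 0 0 0 0",
)

```text
t: 6.35
position: [0.5265, 0.0611, 0.1856]
eef_rot: [-0.0, 0.032, 0.999, 0.0]
ft_force: [0.8, -0.6, -3.4]
gripper_width: 0.0223
finger_force: 108.4
```

```bash
python3 - <<'E'
import pickle;from meas import *
from workcell import env
d={n:env.get_image(n) for n in("top","side")};pickle.dump(d,open("im1.pkl","wb"))
a=np.hstack([cv2.resize(d["side"]["img"][60:260,180:380],(520,520),interpolation=2),cv2.resize(d["top"]["img"][150:270,220:340],(280,280)).repeat(1,0).__class__(d and (280,280,3)).__class__ and cv2.copyMakeBorder(cv2.resize(d["top"]["img"][150:270,220:340],(280,280)),0,240,0,0,0)])
cv2.imwrite("pics/m1.png",a)
print(env.sense()["position"])
E
```

```text
[0.52660593 0.06436877 0.18536689]
```

View pics/m1.png

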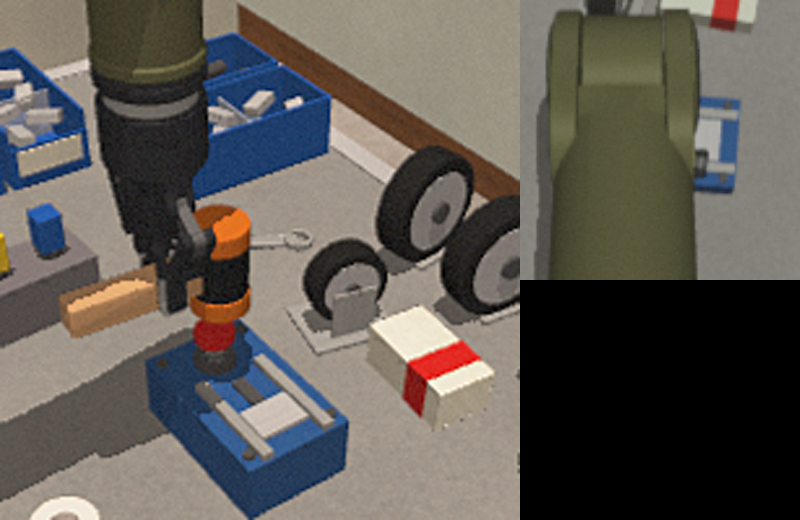

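The mallet is held upright just above the cap. I'll centre it and strike.

>>> arm_command(
  rows="-0.0035 0.0229 0 0 0 0;0 0 0 0 0 0;0 0 0 0 0 0;0 0 0.012 0 0 0;0 0 0.012 0 0 0;0 0 0.012 0 0 0;0 0 0.012 0 0 0;0 0 0.01 0 0 0;0 0 0 0 0 0;0 0 0 0 0 0",
)

```text
t: 7.7
position: [0.5319, 0.0806, 0.1271]
eef_rot: [-0.0, 0.033, 0.999, 0.0]
ft_force: [-0.4, 0.1, -4.3]
gripper_width: 0.0227
finger_force: 113.6
```

>>> arm_command(
  rows="0 0 0.003 0 0 0;0 0 0 0 0 0;0 0 0 0 0 0;0 0 0 0 0 0;0 0 0 0 0 0;0 0 0 0 0 0;0 0 0 0 0 0;0 0 0 0 0 0;0 0 0 0 0 0;0 0 0 0 0 0",
)

```text
t: 8.95
position: [0.5322, 0.0807, 0.1252]
eef_rot: [0.0, 0.033, 0.999, 0.0]
ft_force: [-4.1, 0.2, 5.9]
gripper_width: 0.0223
finger_force: 114.6
```

>>> arm_command(
  rows="0 0 0.002 0 0 0;0 0 0 0 0 0;0 0 0 0 0 0;0 0 -0.01 0 0 0;0 0 -0.03 0 0 0;0 0 -0.03 0 0 0;0 -0.04 0 0 0 0;0 -0.06 0 0 0 0;0 -0.06 0 0 0 0;0 -0.05 0 0 0 0",
)

```text
t: 10.2
position: [0.5172, -0.1317, 0.1919]
eef_rot: [0.0, 0.034, 0.999, -0.0]
ft_force: [1.2, 0.7, -4.7]
gripper_width: 0.0226
finger_force: 113.5
```

```bash
python3 - <<'E'
import pickle;from meas import *
from workcell import env
d={n:env.get_image(n) for n in("top","side")};pickle.dump(d,open("im2.pkl","wb"))
a=np.hstack([cv2.resize(d["side"]["img"][160:260,220:330],(440,400),interpolation=2),cv2.resize(d["top"]["img"][180:240,240:320],(320,240),interpolation=2).repeat(1,0)[np.r_[0:240,[239]*160]]])
cv2.imwrite("pics/m2.png",a)
T=d["top"]
for n in d:
  m,c=lit(d[n]["img"],(0,150,120),(4,255,255),(245,175,285,220));print(n,cen(m),[proj(d[n],(.5803,.083,z)).round(1) for z in (.096,.078)])
m,c=lit(T["img"],(0,0,158),(180,15,255),(272,195,312,222));print("gate",rect(T,c,.066))
print(env.sense()["position"])
E
```

```text
top [264.55714286 206.24285714] [array([264.4, 204.2]), array([264.6, 205.6])]
side [262.10322581 194.49032258] [array([261.2, 186.9]), array([261.4, 193. ])]
gate [580.9  28.4  44.4  30.8   5.5]
[ 0.51620104 -0.13723487  0.19220267]
```

View pics/m2.png

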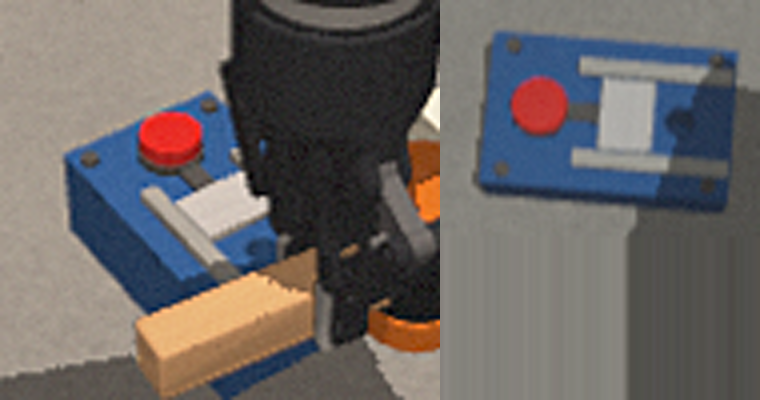

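The cap is seated on its collar, the gate has moved 32 mm, and the lock hole is uncovered. Next I'll put the mallet back.

>>> arm_command(
  rows="0.0097 -0.0409 0 0 0 0;0.0097 -0.0409 0 0 0 0;0.0097 -0.0408 0 0 0 0;0 0 0.02 0 0 0;0 0 0.03 0 0 0;0 0 0.03 0 0 0;0 0 0.03 0 0 0;0 0 0.01 0 0 0;0 0 0 0 0 0;0 0 0 0 0 0",
)

```text
t: 11.55
position: [0.4817, -0.2498, 0.0735]
eef_rot: [0.001, 0.033, 0.999, -0.0]
ft_force: [-0.7, 0.5, -3.9]
gripper_width: 0.0224
finger_force: 113.4
```

```bash
python3 - <<'E'
import pickle;from meas import *
d=pickle.load(open("im2.pkl","rb"));T=d["top"];g=cv2.cvtColor(T["img"],cv2.COLOR_BGR2HSV)
m,c=lit(T["img"],(0,0,0),(180,255,50),(293,203,309,218))
print(cen(m),ray(T,cen(m),.06).round(4),m[203:218,293:309].astype(bool).sum())
print(g[203:218,293:309,2])
E
```

```text
Traceback (most recent call last):
  File "meas.py", line 4, in lit
    c,_=cv2.findContours(m,cv2.RETR_EXTERNAL,cv2.CHAIN_APPROX_NONE);return m,max(c,key=cv2.contourArea)
                                                                             ~~~^^^^^^^^^^^^^^^^^^^^^^^
ValueError: max() iterable argument is empty
```

>>> arm_command(
  rows="0 0 0.01 0 0 0;0 0 0.006 0 0 0;0 0 0.003 0 0 0;0 0 0.002 0 0 0;0 0 0.001 0 0 0;0 0 0.001 0 0 0;0 0 0 0 0 0;0 0 0 0 0 0;0 0 0 0 0 0;0 0 0 0 0 0",
)

```text
t: 12.8
position: [0.4805, -0.2495, 0.0506]
eef_rot: [-0.0, 0.034, 0.999, 0.001]
ft_force: [-4.8, 2.5, 8.7]
gripper_width: 0.0226
finger_force: 115.5
```

```bash
python3 - <<'E'
import pickle;from meas import *
d=pickle.load(open("im2.pkl","rb"));T=d["top"];g=cv2.cvtColor(T["img"],cv2.COLOR_BGR2HSV)
print(g[203:219,293:309,2])
E
```

```text
[[153 132 133 130 128 127 132 130 131 133 117  86  79  80  77  78]
 [153 130 130 130 132 132 130 132 133 131  87  76  75  83  81  79]
 [152 132 126 132 132 131 129 131 136 135  86  77  80  80  85  72]
 [151 131 128 130 130 121 111 116 125 117  86  78  80  75  80  80]
 [144 129 133 131 116  92  82  87  93  80  77  79  84  80  78  80]
 [144 136 130 119  88  68  66  62  55  61  76  81  81  84  81  78]
 [146 132 127  97  67  62  61  59  59  55  71  86  77  79  83  77]
 [142 133 128  88  65  67  63  61  59  55  66  79  83  82  80  81]
 [137 134 130 101  73  75  78  69  66  59  69  80  79  81  80  80]
 [137 133 135 118  91  82  79  81  76  63  76  79  80  83  79  77]
 [136 134 133 131 116  96  78  77  78  74  78  81  84  79  83  81]
 [132 129 135 137 133 127  84  70  74  82  80  81  80  80  81  82]
 [136 131 135 134 137 134  90  79  78  78  83  84  79  77  78  80]
 [136 133 134 131 135 116  85  83  81  85  82  78  79  82  83  76]
 [136 133 133 136 135  89  78  79  78  83  76  79  79  81  81  79]
 [132 137 137 137 135  89  77  76  82  78  79  79  81  81  82  83]]
```

>>> arm_command(
  rows="0 0 0 0 0 0;0 0 0 0 0 0;0 0 0 0 0 0;0 0 0 0 0 0;0 0 0 0 0 0;0 0 -0.02 0 0 0;0 0 -0.04 0 0 0;0 0 -0.05 0 0 0;0 0 -0.05 0 0 0;0 0 0 0 0 0",
  gripper=0.06,
)

```text
t: 14.05
position: [0.4831, -0.2511, 0.2151]
eef_rot: [0.005, 0.034, 0.999, -0.001]
ft_force: [0.1, -0.3, 0.5]
gripper_width: 0.0599
finger_force: 0.0
```

```bash
python3 - <<'E'
import pickle;from meas import *
from workcell import env
d={n:env.get_image(n) for n in("top","side")};pickle.dump(d,open("im3.pkl","wb"))
a=np.hstack([d["side"]["img"][120:400,120:400],d["top"]["img"][120:400,150:430]])
cv2.imwrite("pics/m3.png",a)
T=d["top"];g=cv2.cvtColor(T["img"],cv2.COLOR_BGR2HSV)
print(g[202:219,291:309,2])
for nm,roi in (("far",(155,200,190,226)),("near",(155,250,190,275))):
  m,c=lit(T["img"],(100,140,110),(125,255,255),roi);print(nm,rect(T,c,.088+.0),cen(m))
m,c=lit(T["img"],(24,140,140),(32,255,255),(155,225,185,250));print("yellow",rect(T,c,.108),ray(T,cen(m),.108).round(4))
for b in (c,): print(cv2.approxPolyDP(b,2,True).reshape(-1,2).tolist())
print(env.sense()["position"])
E
```

```text
[[175 181 156 134 134 133 135 133 134 133 136 134 134 133 132 134 128 130]
 [176 179 155 134 134 132 133 132 136 133 135 134 130 135 132 131 135 135]
 [178 177 156 135 129 133 136 133 135 133 134 133 132 133 133 132 133 133]
 [177 179 154 131 131 130 132 133 130 132 133 133 133 133 135 134 132 132]
 [178 177 151 134 129 134 131 123 115 119 126 132 135 135 131 133 136 131]
 [176 180 145 133 135 131 117  92  83  88  95 112 131 136 135 134 132 134]
 [178 180 147 133 135 117  89  71  64  64  57  86 120 138 136 133 134 133]
 [176 182 147 133 129  97  69  65  65  57  55  63 104 135 136 136 135 134]
 [177 179 143 137 125  90  87  90  71  62  56  57  93 131 136 134 132 130]
 [177 183 140 136 131 102 120 122 114  82  64  62 100 137 134 138 135 137]
 [177 180 138 137 138 117 129 137 120  90  75  79 124 137 134 133 134 135]
 [176 171 138 136 138 131 125 130  98  90 103 116 135 136 134 131 137 136]
 [180 155 136 136 136 138 130 131 117 119 127 135 136 135 132 133 133 134]
 [176 159 138 133 136 135 137 136 134 136 135 133 133 133 133 135 136 138]
 [179 158 143 135 134 135 134 137 135 132 134 132 133 132 133 136 137 136]
 [155 146 135 135 135 133 133 132 133 133 133 136 133 135 132 134 135 137]
 [134 132 134 140 139 139 135 136 135 135 134 132 131 133 135 135 136 130]]
far [532.1 313.2  22.9  24.7   5.8] [171.09375 214.375  ]
near [411.6 306.4  24.3  24.3   5.8] [166.31372549 263.09803922]
yellow [469.9 303.7  21.9  24.4   5.8] [0.4701 0.3041 0.108 ]
[[164, 234], [164, 242], [173, 243], [174, 235]]
[ 0.48091964 -0.24962035  0.21057636]
```

View pics/m3.png

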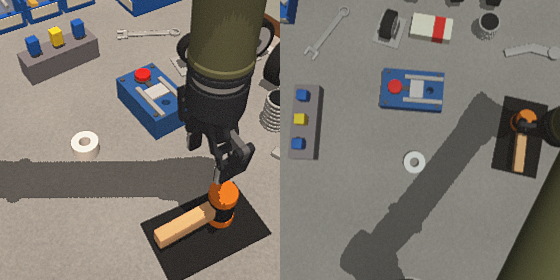

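The mallet stands released on its mat. In the top view the hole is clear at about (299.5,210.2). I'll compute the hole and pin positions.

```bash
python3 - <<'E'
import pickle;from meas import *
d=pickle.load(open("im3.pkl","rb"));T=d["top"];S=d["side"]
print("hole",ray(T,(299.5,210.2),.06).round(4))
for uv in ((171.1,214.4),(166.3,263.1)): print("blue",ray(T,uv,.108).round(4))
m,c=lit(T["img"],(100,100,95),(120,255,255),(240,180,320,240));print("clamp",rect(T,cv2.convexHull(c),.06))
m,c=lit(S["img"],(24,140,150),(32,255,255),(160,140,190,170));print("side yel",ray(S,cen(m),.108).round(4))
for roi in ((145,150,162,178),(188,135,208,162)):
  m,c=lit(S["img"],(100,140,110),(125,255,255),roi);print("side blue",ray(S,cen(m),.108).round(4))
m,c=lit(S["img"],(100,100,95),(120,255,255),(230,175,320,262));print("clampS",rect(S,cv2.convexHull(c),.06))
E
```

```text
hole [ 0.5811 -0.0067  0.06  ]
blue [0.5293 0.3073 0.108 ]
blue [0.4106 0.3005 0.108 ]
clamp [580.2  39.4  99.8 158.4   1.1]
side yel [0.4721 0.304  0.108 ]
side blue [0.4082 0.2761 0.108 ]
side blue [0.525  0.2837 0.108 ]
clampS [567.   18.  204.9  90.   83.9]
```

>>> arm_command(
  rows="0 0.05 -0.005 0 0 0;0 0.0555 -0.01 0 0 0;0.0045 0.06 0 0 0 0;0.0045 0.06 0 0 0 0;0.0045 0.06 0 0 0 0;0.0045 0.06 0 0 0 0;0.0045 0.06 0 0 0 0;0.0045 0.06 0 0 0 0;0.0045 0.05 0 0 0 0;0 0 0 0 0 0",
)

```text
t: 15.4
position: [0.4812, 0.2716, 0.2223]
eef_rot: [-0.002, 0.029, 1.0, -0.0]
ft_force: [1.0, -1.9, -0.2]
gripper_width: 0.0601
finger_force: 0.0
```

>>> arm_command(
  rows="0 0 0 0 0 -0.07;0 0 0 0 0 -0.07;0.008 0.028 0 0 0 0;0 0 0.015 0 0 0;0 0 0.015 0 0 0;0 0 0.015 0 0 0;0 0 0 0 0 0;0 0 0 0 0 0;0 0 0 0 0 0;0 0 0 0 0 0",
)

```text
t: 16.65
position: [0.4739, 0.2945, 0.1799]
eef_rot: [0.0, -0.037, 0.999, 0.0]
ft_force: [-0.3, -0.3, 0.5]
gripper_width: 0.0599
finger_force: 0.0
```

>>> arm_command(
  rows="0.0027 0.0097 0 0 0 0;0 0 0.02 0 0 0;0 0 0.02 0 0 0;0 0 0.02 0 0 0;0 0 0.015 0 0 0;0 0 0.006 0 0 0;0 0 0 0 0 0;0 0 0 0 0 0;0 0 0 0 0 0;0 0 0 0 0 0",
)

```text
t: 17.9
position: [0.4705, 0.304, 0.0988]
eef_rot: [0.0, -0.037, 0.999, 0.0]
ft_force: [0.4, -0.3, -1.2]
gripper_width: 0.0599
finger_force: 0.0
```

>>> arm_command(
  rows="0 0 0 0 0 0;0 0 0 0 0 0;0 0 0 0 0 0;0 0 0 0 0 0;0 0 0 0 0 0;0 0 0 0 0 0;0 0 0 0 0 0;0 0 0 0 0 0;0 0 0 0 0 0;0 0 0 0 0 0",
  gripper=0.015,
  newtons=50,
)

```text
t: 19.15
position: [0.4703, 0.3043, 0.0986]
eef_rot: [0.0, -0.037, 0.999, 0.0]
ft_force: [0.1, 4.1, 2.2]
gripper_width: 0.0251
finger_force: 51.8
```

>>> arm_command(
  rows="0 0 -0.015 0 0 0;0 0 -0.03 0 0 0;0 0 -0.045 0 0 0;-0.0125 -0.045 0 0 0 0;-0.0145 -0.052 0 0 0 0;-0.0145 -0.052 0 0 0 0;-0.0145 -0.052 0 0 0 0;-0.0145 -0.052 0 0 0 0;-0.0125 -0.045 0 0 0 0;-0.0049 -0.0193 0 0 0 0",
)

```text
t: 20.4
position: [0.5803, -0.0118, 0.1874]
eef_rot: [-0.001, -0.034, 0.999, -0.002]
ft_force: [0.6, -0.7, -1.0]
gripper_width: 0.0253
finger_force: 51.7
```

>>> arm_command(
  rows="0 0 0 0 0 0;0 0 0 0 0 0;0 0 0 0 0 0;0 0 0 0 0 0;0 0 0 0 0 0;0 0 0 0 0 0;0 0 0 0 0 0;0 0 0 0 0 0;0 0 0 0 0 0;0 0 0 0 0 0",
)

```text
t: 21.65
position: [0.5811, -0.0062, 0.1883]
eef_rot: [0.0, -0.037, 0.999, 0.0]
ft_force: [-0.0, -0.0, -1.4]
gripper_width: 0.0255
finger_force: 51.7
```

>>> arm_command(
  rows="0.0003 0.0002 0.01 0 0 0;0 0 0.01 0 0 0;0 0 0.01 0 0 0;0 0 0 0 0 0;0 0 0 0 0 0;0 0 0 0 0 0;0 0 0 0 0 0;0 0 0 0 0 0;0 0 0 0 0 0;0 0 0 0 0 0",
)

```text
t: 22.9
position: [0.5808, -0.006, 0.1584]
eef_rot: [0.0, -0.037, 0.999, 0.0]
ft_force: [-0.4, -1.2, -1.3]
gripper_width: 0.0259
finger_force: 51.7
```

```bash
python3 - <<'E'
from meas import *;import pickle
from workcell import env
d={n:env.get_image(n) for n in("top","side")};pickle.dump(d,open("im4.pkl","wb"))
S=d["side"];a=np.hstack([cv2.resize(S["img"][150:260,220:330],(550,550),interpolation=2),cv2.resize(d["top"]["img"][185:235,280:320],(240,300)).copy()[np.r_[0:300,[299]*250]]])
cv2.imwrite("pics/m4.png",a)
for z in(.06,.07): print(z,((proj(S,(.5811,-.0062,z))-[220,150]+.5)*5).round(1))
print(env.sense()["position"])
E
```

```text
0.06 [323.5 362.7]
0.07 [323.8 346. ]
[ 0.58080961 -0.00600438  0.15831564]
```

View pics/m4.png

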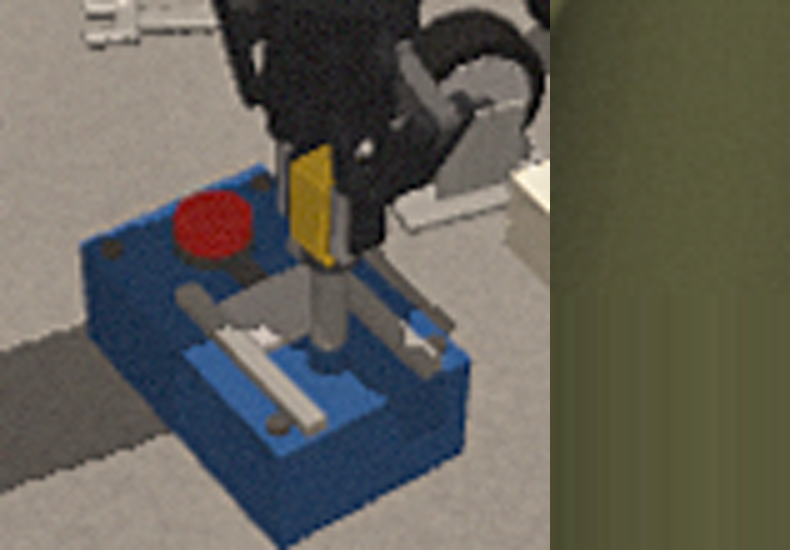

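The pin hangs upright over the hole, with its tip at crop (328,348) and the hole at about (325,357). I'll insert it slowly and watch the force.

>>> arm_command(
  rows="0 0 0.003 0 0 0;0 0 0.003 0 0 0;0 0 0.003 0 0 0;0 0 0.003 0 0 0;0 0 0.002 0 0 0;0 0 0.002 0 0 0;0 0 0.002 0 0 0;0 0 0 0 0 0;0 0 0 0 0 0;0 0 0 0 0 0",
)

```text
t: 24.25
position: [0.5809, -0.006, 0.1404]
eef_rot: [0.0, -0.037, 0.999, 0.0]
ft_force: [0.5, 0.4, -0.3]
gripper_width: 0.0253
finger_force: 51.7
```

>>> arm_command(
  rows="0 0 0.003 0 0 0;0 0 0.005 0 0 0;0 0 0.005 0 0 0;0 0 0.005 0 0 0;0 0 0.005 0 0 0;0 0 0.005 0 0 0;0 0 0.005 0 0 0;0 0 0.005 0 0 0;0 0 0.003 0 0 0;0 0 0 0 0 0",
)

```text
t: 25.5
position: [0.5807, -0.006, 0.0991]
eef_rot: [-0.0, -0.037, 0.999, -0.0]
ft_force: [1.1, -0.0, -1.4]
gripper_width: 0.0254
finger_force: 51.7
```

Nearly home, with no jamming. I'll press 1.5 mm more, then release and rise.

>>> arm_command(
  rows="0 0 0.001 0 0 0;0 0 0.0005 0 0 0;0 0 0 0 0 0;0 0 0 0 0 0;0 0 0 0 0 0;0 0 0 0 0 0;0 0 0 0 0 0;0 0 0 0 0 0;0 0 0 0 0 0;0 0 0 0 0 0",
)

```text
t: 26.75
position: [0.581, -0.006, 0.0985]
eef_rot: [0.0, -0.037, 0.999, 0.0]
ft_force: [-1.5, -0.0, 5.7]
gripper_width: 0.0254
finger_force: 52.4
```

>>> arm_command(
  rows="0 0 0 0 0 0;0 0 0 0 0 0;0 0 0 0 0 0;0 0 0 0 0 0;0 0 -0.01 0 0 0;0 0 -0.02 0 0 0;0 0 -0.04 0 0 0;0 0 -0.05 0 0 0;0 0 -0.03 0 0 0;0 0 0 0 0 0",
  gripper=0.06,
)

```text
t: 28.0
position: [0.5825, -0.0062, 0.2517]
eef_rot: [0.003, -0.037, 0.999, 0.0]
ft_force: [-0.2, 0.9, -0.4]
gripper_width: 0.0598
finger_force: 0.0
```

>>> arm_command(
  rows="0 0.04 0 0 0 0;0 0.06 0 0 0 0;0 0.06 0 0 0 0;0 0.06 0 0 0 0;0 0.04 0 0 0 0;0 0 0 0 0 0;0 0 0 0 0 0;0 0 0 0 0 0;0 0 0 0 0 0;0 0 0 0 0 0",
)

```text
t: 29.25
position: [0.562, 0.2525, 0.248]
eef_rot: [0.0, -0.036, 0.999, 0.0]
ft_force: [-0.5, 0.9, 0.1]
gripper_width: 0.0602
finger_force: 0.0
```

```bash
python3 - <<'E'
from meas import *;import pickle
from workcell import env
d={n:env.get_image(n) for n in("top","side")};T=d["top"]
cv2.imwrite("pics/m5.png",np.hstack([cv2.resize(d["side"]["img"][150:400,220:420],(400,500)),cv2.resize(T["img"][170:310,240:430],(390,287))[np.r_[0:287,[286]*213]]]))
m,c=lit(T["img"],(24,140,140),(32,255,255),(285,195,320,225));print("yellow",rect(T,c,.108),ray(T,cen(m),.108).round(4))
m,c=lit(T["img"],(12,150,140),(18,255,255),(380,220,420,260));print("head",rect(T,c,.083))
E
```

```text
yellow [581.2  -7.2  22.8  22.3   5.4] [ 0.5809 -0.0073  0.108 ]
head [ 528.8 -253.3   48.3   47.9   30. ]
```

View pics/m5.png

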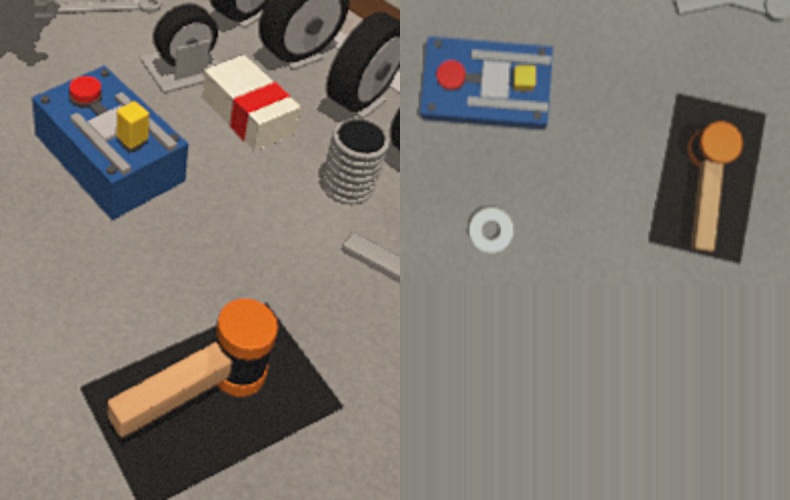

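The pin is seated in the lock hole, the cap is down, and the mallet stands on the mat. I'll hand the job in.

```bash
python3 -c "
from workcell import env
print(env.hand_in())"
```

```text
the job is handed in; nothing more can be done
None
```

I handed the job in at about 29 s: the mallet struck the plunger home and stands released on its mat, and the yellow pin is fully in the lock hole; the final pictures agree, but the hand-in returned no verdict.

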